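# Shut the marked valve in the camper van's water box

### The job

Slide the green cover of the water valve box to the robot's left along its ledges as far as it goes, without lifting or tipping it, so that the valves are uncovered. Then push the red handle with the white band clockwise until it is fully shut, across its pipe. Leave the black handle open, leave the things lying around the box where they are, and finish clear of everything.

Things in the scene. Friction and masses are not known exactly. Their poses are not given: they have to be found in the camera images.
- valve_box: Open grey valve box fixed to the surface; place and yaw (up to 0.2 rad) vary. Origin: centre of its underside, z = 0; x away from the robot, y to its left. Tray x -79..79, y -121..121 mm; inside x -65..65, y -115..115, floor 6, wall tops 62 to 66 mm high. Two pipes cross it along x at y = -50 and 40, tops 36 mm high (valve bodies 42); each has a valve with its pivot at x = 35.
- end_stop (a point): Middle of the near face of the black end stop, at box x = 0, y = 359, 66 mm up; the stop is 77 mm high. From the tray to it run two aluminium ledges (box x = +-65..79, tops 66 mm high), with lips 10 mm high along their outsides that guide the cover.
- cover: Loose green plate 142 (x) x 236 (y) x 6 mm, 0.25 to 0.5 kg, on the ledges 66 mm up, 2 mm play to each lip. Origin: centre of its underside; axes as the box. A black bar 70 (x) x 12 (y) mm, 16 mm high (top 88 mm up), stands on it at x = 0, y = -80: push its right side to slide the cover left. Starts at box y 0 to 15 mm, hiding both valves; at the end stop its origin is at box y = 241.
- red_handle (a joint): Angle of the red handle. 0 = open: along its pipe, pointing to box -x (to the robot). Grows clockwise seen from above to 1.571 = shut, a hard stop: across the pipe, pointing to box +y. Starts at 0 to 0.15. Friction 0.2 N m (5 N at 45 mm from the pivot); stays where it is left.
- red_pivot (a point): On the red handle's vertical turning axis, 54 mm up, half-way up the handle; at box x = 35, y = -50 or 40 mm (it changes places with the black one). The handle is a red bar 14 mm wide with a white band near its end, reaching 65 mm from this axis, from 47 to 61 mm above the surface.
- red_tip (a point): Free end of the red handle, 65 mm from its pivot, half-way up the bar.
- black_handle (a joint): Angle of the plain black handle: same shape, size and sense as the red one; starts at 0 to 0.15 (open) and is to stay open.
- black_pivot (a point): On the black handle's vertical turning axis, 54 mm up.
- tape: Bystander to leave alone: roll of yellow tape lying flat, 90 mm across, 24 mm high. Origin: centre of its underside.
- screw_jar: Bystander to leave alone: closed jar, 60 mm across, 70 mm high. Origin: centre of its underside.
- tin_cup: Bystander to leave alone: open steel cup, 72 mm across, 75 mm high. Origin: centre of its underside.
- screwdriver: Bystander to leave alone: screwdriver lying on the surface. Origin on its underside, near its middle.
- wrench: Bystander to leave alone: steel wrench, 150 mm long, lying on the surface. Origin on its underside, near its middle.
- fuse_block: Bystander to leave alone: black fuse block with four coloured fuses, 50 x 90 x 34 mm. Origin: centre of its underside.

How it is judged:
By the outcome, as a careful person would: the job done as asked, in the order asked, and still so for the second after the job is handed in, with the robot touching nothing.
It also fails if it takes over 48 s, if anything falls off the work surface, if the arm or the gripper's body presses on something with over 40 N, if the wrist force passes 120 N, or if a joint passes its speed limit or range.

### The arm

A 7-joint arm with a two-finger parallel gripper is mounted at the origin on the work surface. World frame = base frame: x ahead of the robot, y to its left, z up, the work surface at z = 0. Lengths are in m, angles in rad, forces in N, time in s.
With the tool pointing down it reaches from about 0.35 to 0.9 m from the base axis. Payload 8.1 kg.
Tool frame: the origin (TCP) lies at the centre of the arm's flange, where the gripper is bolted on; the fingertips stand 178 mm ahead of it and the grasp point (between the pads) lies 159 mm ahead of it; z points along the fingers, y is the direction in which the jaws open and shut (so a half turn about z gives the same grasp; the last joint's range is limited). The gripper opens to 92 mm and grips with 3 to 60 N. Pads are 19 mm wide; open, the fingers measure 130 mm over their backs; the gripper's body (75 mm by 190 mm) begins 47 mm behind the grasp point.
Start: joints at [1.043, 0.434, 0.025, 1.573, -0.012, 1.134, -0.075], TCP at [0.258, -0.569, 0.405] pointing down, gripper open.
Joint ranges: [-2.62, 2.62], [-0.44, 2.09], [-1.27, 1.32], [0.08, 2.57], [-1.32, 4.46], [0.12, 2], [-2.74, 2.74]. Speed limits (rad/s): [2.22, 2.22, 3.01, 3.01, 3.14, 3.14, 3.14].

### API

Orientations are given as a rotation vector (axis times angle).
In Python, from cell import arm gives the robot as it stands. The module is installed in compiled form; this text tells all that it offers.
- The arm moves only by the tool move_arm, never from a script. Its argument "steps" is a list of rows, each a list of 4 numbers: the shift along the tool's x, y, z in mm, then the turn about the tool's z in rad. In form: [[x, y, z, twist], ...]. A call has 1 to 20 rows; each row is the pose to reach, as a shift and turn from the pose commanded when the call began, along the tool's axes at that moment; what a row does not reach only later rows make up. A row lasts 1/8 s, in which the tool goes at most 62.5 mm and 10.7 degrees, less where a joint would pass 70% of its speed; a pose out of reach is approached as far as the arm can. A call with a gripper value outside its range is refused whole. "grip" is the finger opening in mm, from 0 to 91.8, set as the call begins (left out, the last holds). The fingers move at their own pace and stop on an object; "grip_force" is the grip in N (left out, the last holds). Time passes only in rows, so rows that repeat a pose let the fingers close. It gives the time, the measured TCP pose, the force and the opening at its end, in the units of the state.
- arm.observe(): the state, without advancing time (a new reading comes with each control period).
- arm.get_image(name): name is "scene" or "side" or "wrist"; returns the picture (384x512x3 uint8, red, green, blue); there is no depth.
- arm.camera_info(name): a dict with "mtx" (3x3 intrinsics, pixels), "pose" (4x4, takes a point from camera to world coordinates); the wrist camera has in their place "T_tool_cam" (4x4, takes a point from camera to tool coordinates, whose origin is the TCP and whose axes are the flange's). Camera axes: x right, y down, z forward; pixel columns grow to the right and rows downward; lengths in m; the calibration is good to about 2 mm. A picture is of the moment at which its call begins: read the wrist's pose just before it. camera_info takes no time and is no camera call.
- arm.sign_off(): hands the job in, once; it reports no verdict.
The state is a dict: "clock": time; "joints": joint angles; "dq": joint speeds; "joint_efforts": joint torques, N m; "position": TCP position; "ee_rot": TCP orientation; "force": force on the tool from outside, world axes, zero at the start; "ft_torque": the same for the moment, N m; "width": opening from 0.0 (shut) to 1.0 (fully open).
Only numpy, scipy, OpenCV 4.12 (cv2) and the standard library are available. Lean on these libraries where they do the work, as an engineer would, in place of code of your own. Each camera call takes 0.05 s, during which the arm holds its last target.

## Working session

There is one attempt and no reset: what is moved stays moved. The work goes in short steps, Python scripts to look and compute and a tool call to move; the robot and the scene stay as the last step left them, time stands still between calls to the robot, and variables do not carry over. Pictures are saved under pics/ and viewed, and the job is handed in when it is done.

Besides the shell and the picture viewer there is one more tool, called after ">>>" as name([rows], argument=value, ...), one row to a line, values as JSON. move_arm: Moves the arm, as the interface text tells. Its arguments: {"type":"object","properties":{"steps":{"type":"array"},"grip":{"type":"number"},"grip_force":{"type":"number"}},"required":["steps"]}

```bash
mkdir -p pics; ls
python3 - <<'E'
from cell import arm
import cv2,numpy as np
np.set_printoptions(precision=4,suppress=True)
s=arm.observe();print(s)
for n in("scene","side","wrist"):
    cv2.imwrite(f"pics/a_{n}.png",arm.get_image(n)[:,:,::-1])
    print(n,arm.camera_info(n))
E
```

```text
pics
{'clock': 0.0, 'joints': array([ 1.0434,  0.4352,  0.025 ,  1.5741, -0.0116,  1.134 , -0.0751]), 'dq': array([ 0.0006, -0.0003, -0.0016,  0.0008,  0.0008, -0.0003,  0.0003]), 'joint_efforts': array([ -0.0003, -66.7841,   0.9851, -31.4462,  -0.0606,   0.0428,
         0.0002]), 'position': array([ 0.2575, -0.5692,  0.4039]), 'ee_rot': array([-3.0695, -0.6618,  0.0007]), 'force': array([-0.8383, -0.3558,  0.2576]), 'ft_torque': array([ 0.0301,  0.0194, -0.0326]), 'width': 0.9965615259375058}
scene {'mtx': array([[395.3783,   0.    , 253.7835],
       [  0.    , 395.3783, 189.7329],
       [  0.    ,   0.    ,   1.    ]]), 'pose': array([[-0.8333,  0.4205, -0.3589,  0.929 ],
       [ 0.5528,  0.6385, -0.5355,  0.5089],
       [ 0.004 , -0.6446, -0.7645,  0.8573],
       [ 0.    ,  0.    ,  0.    ,  1.    ]])}
side {'mtx': array([[351.6866,   0.    , 257.8899],
       [  0.    , 351.6866, 188.8661],
       [  0.    ,   0.    ,   1.    ]]), 'pose': array([[ 0.6877, -0.515 ,  0.5116,  0.1673],
       [-0.7259, -0.4786,  0.494 , -0.4331],
       [-0.0095, -0.7111, -0.703 ,  0.6329],
       [ 0.    ,  0.    ,  0.    ,  1.    ]])}
wrist {'mtx': array([[273.5699,   0.    , 256.1075],
       [  0.    , 273.5699, 191.8922],
       [  0.    ,   0.    ,   1.    ]]), 'T_tool_cam': array([[-0.0005, -0.954 , -0.2997,  0.0827],
       [ 1.    , -0.0006,  0.0001,  0.0002],
       [-0.0003, -0.2997,  0.954 ,  0.0196],
       [ 0.    ,  0.    ,  0.    ,  1.    ]])}
```

View pics/a_scene.png

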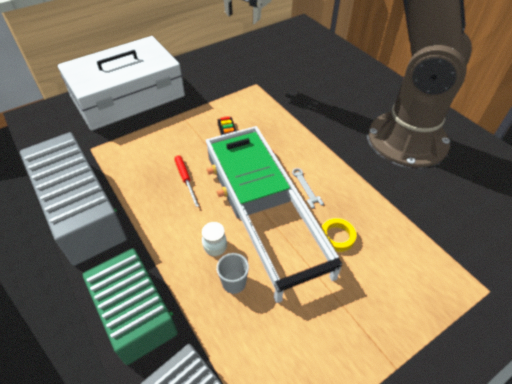

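View pics/a_side.png

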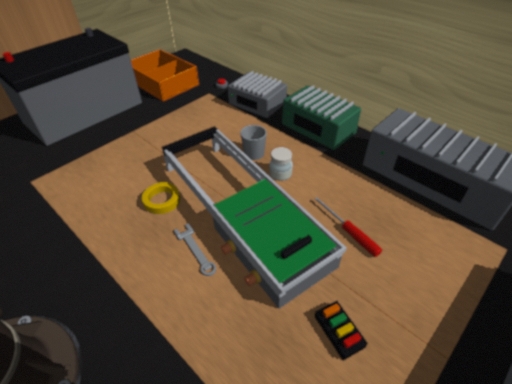

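View pics/a_wrist.png

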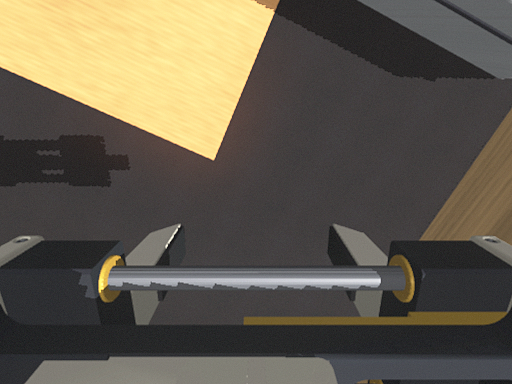

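The scene view shows the box with the green cover at (250,165) and the end stop at (308,274). In the side view the cover is at (275,230) and its bar at (296,246). I'll zoom in to pick points.

Run:
```python
import cv2
a=cv2.imread('pics/a_side.png');cv2.imwrite('pics/b_side.png',cv2.resize(a[110:310,150:360],None,fx=3.5,fy=3,interpolation=cv2.INTER_CUBIC)[:600])
a=cv2.imread('pics/a_scene.png');cv2.imwrite('pics/b_scene.png',cv2.resize(a[105:305,180:380],None,fx=3,fy=3,interpolation=cv2.INTER_CUBIC))
```

```text
(no output)
```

View pics/b_side.png

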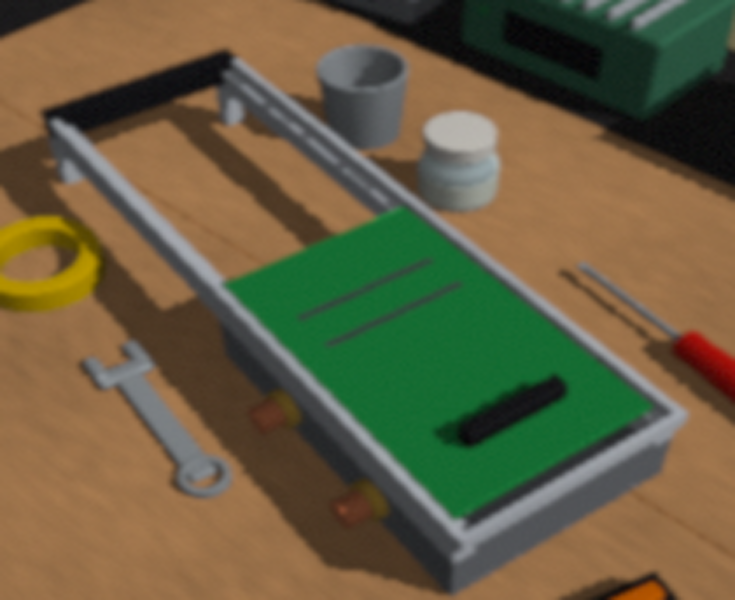

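View pics/b_scene.png

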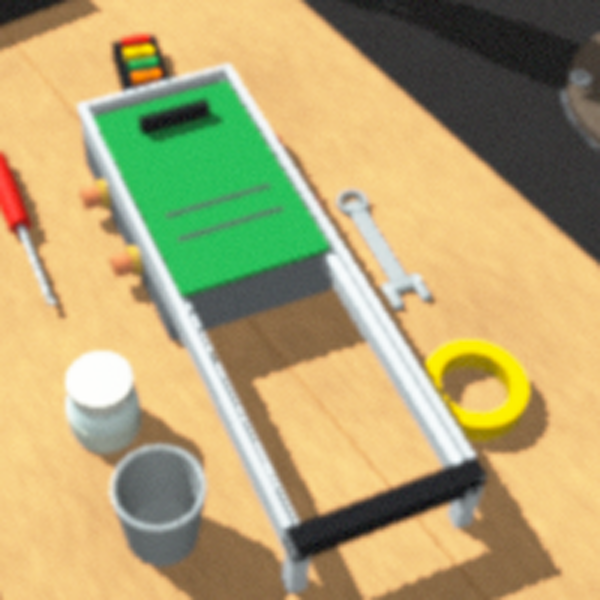

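```bash
cat > h.py <<'E'
from cell import arm
import cv2,numpy as np
from scipy.optimize import least_squares
from scipy.spatial.transform import Rotation as R
np.set_printoptions(precision=4,suppress=True)
def campose(n,s=None):
    i=arm.camera_info(n)
    if n!='wrist': return i['mtx'],i['pose']
    T=np.eye(4);T[:3,:3]=R.from_rotvec(s['ee_rot']).as_matrix();T[:3,3]=s['position']
    return i['mtx'],T@i['T_tool_cam']
def proj(K,P,X):
    X=np.atleast_2d(X);c=(X-P[:3,3])@P[:3,:3];u=c@K.T;return u[:,:2]/u[:,2:]
def back(K,P,uv,z):
    d=P[:3,:3]@np.linalg.inv(K)@np.array([uv[0],uv[1],1.]);o=P[:3,3];return o+d*(z-o[2])/d[2]
def b2w(b,p):
    x,y,t=b;p=np.atleast_2d(p);c,s=np.cos(t),np.sin(t)
    return np.c_[x+c*p[:,0]-s*p[:,1],y+s*p[:,0]+c*p[:,1],p[:,2]]
E
python3 - <<'E'
from h import *
h,w=.071,.118
cor={'mp':(-h,w,.072),'pp':(h,w,.072),'pm':(h,-w,.072),'mm':(-h,-w,.072)}
sd=lambda x,y:(x/3.5+150,y/3+110)
sc=lambda x,y:(x/3+180,y/3+105)
obs=[('side','mp',sd(225,284)),('side','pp',sd(405,208)),('side','pm',sd(652,408)),
('scene','mm',sc(232,82)),('scene','pm',sc(97,115)),('scene','pp',sc(190,292)),('scene','mp',sc(330,250))]
K={n:campose(n) for n in('side','scene')}
for n,k,uv in obs: print(n,k,back(*K[n],uv,.072))
for n,p in(('side',sd(462,428)),('side',sd(560,378)),('scene',sc(142,120)),('scene',sc(208,103))):print('bar',back(*K[n],p,.088))
for n,p in(('side',sd(685,415)),('scene',sc(230,67)),('scene',sc(80,104))):print('tray',back(*K[n],p,.076 if n=='side' else .066))
for n,p in(('side',sd(45,112)),('side',sd(228,50)),('scene',sc(290,530)),('scene',sc(477,460))):print('stop',back(*K[n],p,.077))
def f(q):
    r=[]
    for n,k,uv in obs: r+=list(proj(*K[n],b2w(q,[cor[k]]))[0]-uv)
    return r
o=least_squares(f,[.5,-.2,0],loss='soft_l1');print(o.x);print(np.array(f(o.x)).reshape(-1,2))
E
```

```text
side mp [ 0.4755 -0.0031  0.072 ]
side pp [ 0.6108 -0.0306  0.072 ]
side pm [ 0.5645 -0.2592  0.072 ]
scene mm [ 0.4288 -0.2207  0.072 ]
scene pm [ 0.5635 -0.2526  0.072 ]
scene pp [ 0.6055 -0.021   0.072 ]
scene mp [0.4789 0.0068 0.072 ]
bar [ 0.4718 -0.1992  0.088 ]
bar [ 0.5383 -0.2135  0.088 ]
bar [ 0.5391 -0.208   0.088 ]
bar [ 0.4746 -0.1936  0.088 ]
tray [ 0.5695 -0.2768  0.076 ]
tray [ 0.4141 -0.246   0.066 ]
tray [ 0.5668 -0.2811  0.066 ]
stop [0.5159 0.2402 0.077 ]
stop [0.6682 0.2104 0.077 ]
stop [0.665  0.2058 0.077 ]
stop [0.5141 0.2365 0.077 ]
[ 0.5193 -0.1278 -0.2131]
[[-1.9544 -1.1596]
 [-0.1737 -1.2252]
 [-0.7052 -0.0621]
 [-0.3311 -1.8761]
 [-1.0162 -1.0643]
 [-4.0773 -0.2956]
 [ 0.2758 -1.6705]]
```

```bash
cat >> h.py <<'E'
def rel(s,xyz_tcp,yaw_boxx):
    "shift in tool frame (mm) and twist so that tool y is along +-world dir yaw"
    M=R.from_rotvec(s['ee_rot']).as_matrix()
    d=M.T@(np.array(xyz_tcp)-s['position'])*1000
    v=M.T@np.array([np.cos(yaw_boxx),np.sin(yaw_boxx),0])
    a=np.arctan2(-v[0],v[1]); a=(a+np.pi/2)%np.pi-np.pi/2
    return d,a
E
python3 - <<'E'
from h import *
s=arm.observe();M=R.from_rotvec(s['ee_rot']).as_matrix();print(M)
print(rel(s,(.50,-.24,.40),-.2))
E
```

```text
[[ 0.9111  0.4121 -0.0006]
 [ 0.4121 -0.9111  0.001 ]
 [-0.0001 -0.0011 -1.    ]]
(array([ 356.6685, -200.1134,    4.3292]), np.float64(-0.94603703889888))
```

>>> move_arm([
  [36, -20, 0, -0.1],
  [72, -40, 0, -0.2],
  [108, -60, 0, -0.3],
  [144, -80, 0, -0.4],
  [180, -100, 0, -0.5],
  [216, -120, 0, -0.6],
  [252, -140, 0, -0.7],
  [288, -160, 0, -0.8],
  [324, -180, 0, -0.9],
  [357, -200, 0, -0.946],
  [357, -200, 0, -0.946],
  [357, -200, 0, -0.946],
], grip=0)

```text
clock: 1.65
position: [0.5, -0.2407, 0.4044]
ee_rot: [-2.433, -1.987, 0.001]
force: [-0.1, -0.4, -0.5]
width: 0.002
```

Run:
```python
from h import *
s=arm.observe();print(s['position'],s['ee_rot'],s['joints'],s['width'],s['force'])
im=arm.get_image('wrist')[:,:,::-1]
cv2.imwrite('pics/c_wrist.png',cv2.resize(im,None,fx=1.5,fy=1.5,interpolation=cv2.INTER_CUBIC))
import pickle;pickle.dump(s,open('c.pkl','wb'))
```

```text
[ 0.5    -0.2407  0.4044] [-2.4328 -1.9874  0.0014] [ 0.5899  0.3455 -0.3147  1.7256  0.1192  1.0898  0.0364] 0.002346834210752042 [-0.0594 -0.4172 -0.534 ]
```

View pics/c_wrist.png

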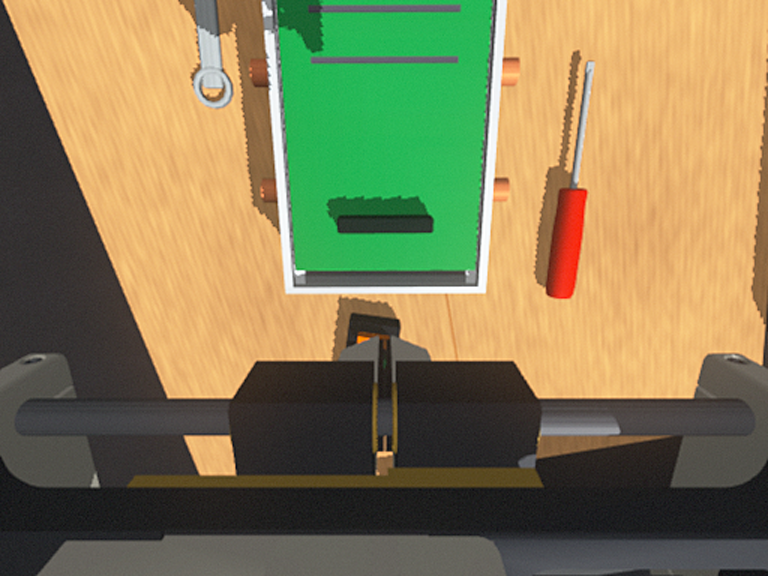

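The wrist view shows the bar's top at (338..433, 216..233), the cover's right edge at row 271, and the tray edge at (286..487, 293), in 1.5x pixels. The fuse block is just behind the tray.

Run:
```python
from h import *
import pickle
s=pickle.load(open('c.pkl','rb'));C=campose('wrist',s)
b=lambda p,z:back(*C,(p[0]/1.5,p[1]/1.5),z)
for n,p,z in(('cov mm',(295,271),.072),('cov pm',(478,271),.072),('bar -',(338,233),.088),('bar +',(433,231),.088),('tray -',(286,293),.066),('tray+',(487,293),.066),('lip- top',(266,10),.076),('lip+ top',(507,10),.076)):print(n,b(p,z))
```

```text
cov mm [ 0.4316 -0.2294  0.072 ]
cov pm [ 0.573  -0.2583  0.072 ]
bar - [ 0.4742 -0.2045  0.088 ]
bar + [ 0.5421 -0.2168  0.088 ]
tray - [ 0.4178 -0.2472  0.066 ]
tray+ [ 0.5788 -0.2801  0.066 ]
lip- top [ 0.4606 -0.0549  0.076 ]
lip+ top [ 0.6141 -0.0863  0.076 ]
```

>>> move_arm([
  [0, 1, 30, 0],
  [0, 1, 60, 0],
  [0, 1, 90, 0],
  [0, 1, 115, 0],
  [0, 1, 130, 0],
  [0, 1, 140, 0],
  [0, 1, 145, 0],
  [0, 1, 148, 0],
  [0, 1, 149, 0],
  [5, 1, 149, 0],
  [10, 1, 149, 0],
  [14, 1, 149, 0],
  [18, 1, 149, 0],
  [22, 1, 149, 0],
  [26, 1, 149, 0],
  [30, 1, 149, 0],
  [35, 1, 149, 0],
  [40, 1, 149, 0],
  [45, 1, 149, 0],
  [50, 1, 149, 0],
])

```text
clock: 4.2
position: [0.5114, -0.191, 0.2558]
ee_rot: [2.432, 1.988, -0.0]
force: [-1.3, -2.6, 2.1]
width: 0.005
```

Run:
```python
from h import *
s=arm.observe();print(s['position'],s['ee_rot'],s['force'])
M=R.from_rotvec(s['ee_rot']).as_matrix();print(M)
a=arm.get_image('side')[100:300,140:360,::-1]
cv2.imwrite('pics/d_side.png',cv2.resize(a,None,fx=3,fy=3,interpolation=cv2.INTER_CUBIC))
```

```text
[ 0.5114 -0.191   0.2558] [ 2.4321  1.9883 -0.    ] [-1.2985 -2.6068  2.1122]
[[ 0.1988  0.98    0.0001]
 [ 0.98   -0.1988 -0.0001]
 [-0.0001  0.0001 -1.    ]]
```

View pics/d_side.png

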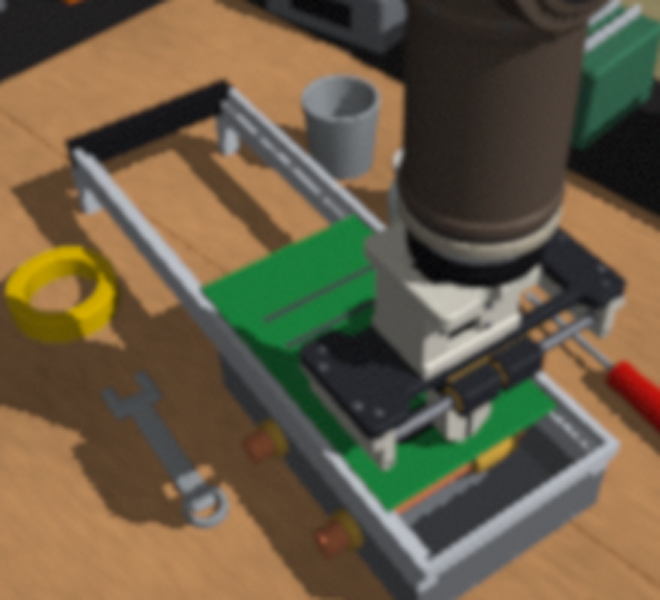

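>>> move_arm([
  [8, 0, 0, 0],
  [18, 0, 0, 0],
  [28, 0, 0, 0],
  [38, 0, 0, 0],
  [48, 0, 0, 0],
  [58, 0, 0, 0],
  [68, 0, 0, 0],
  [78, 0, 0, 0],
  [88, 0, 0, 0],
  [98, 0, 0, 0],
  [108, 0, 0, 0],
  [118, 0, 0, 0],
  [128, 0, 0, 0],
  [138, 0, 0, 0],
  [148, 0, 0, 0],
  [157, 0, 0, 0],
  [165, 0, 0, 0],
  [172, 0, 0, 0],
  [178, 0, 0, 0],
  [181, 0, 0, 0],
])

```text
clock: 6.75
position: [0.5474, -0.0135, 0.2557]
ee_rot: [-2.432, -1.989, -0.0]
force: [-0.5, -3.2, 2.4]
width: 0.006
```

Run:
```python
from h import *
s=arm.observe();print(s['position'],s['ee_rot'],s['force'])
for n in('scene','side'):
    a=arm.get_image(n)[:,:,::-1]
    a=a[105:305,180:380] if n=='scene' else a[90:290,140:340]
    cv2.imwrite(f'pics/e_{n}.png',cv2.resize(a,None,fx=3,fy=3,interpolation=cv2.INTER_CUBIC))
```

```text
[ 0.5474 -0.0135  0.2557] [-2.4318 -1.9887 -0.    ] [-0.5426 -3.2057  2.3797]
```

View pics/e_scene.png

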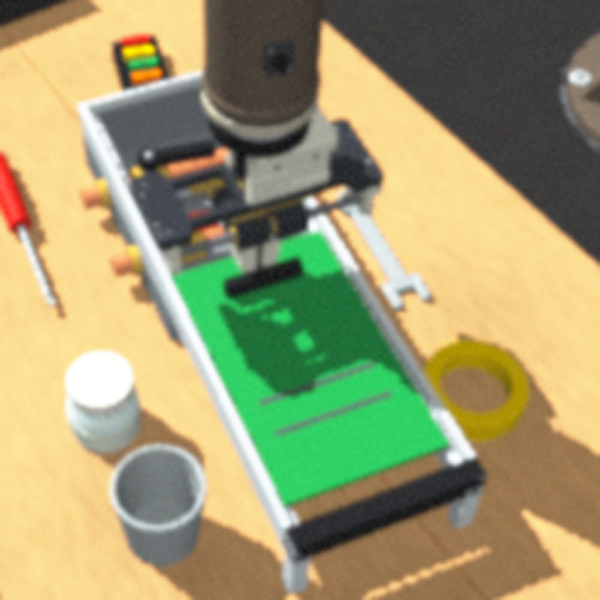

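View pics/e_side.png

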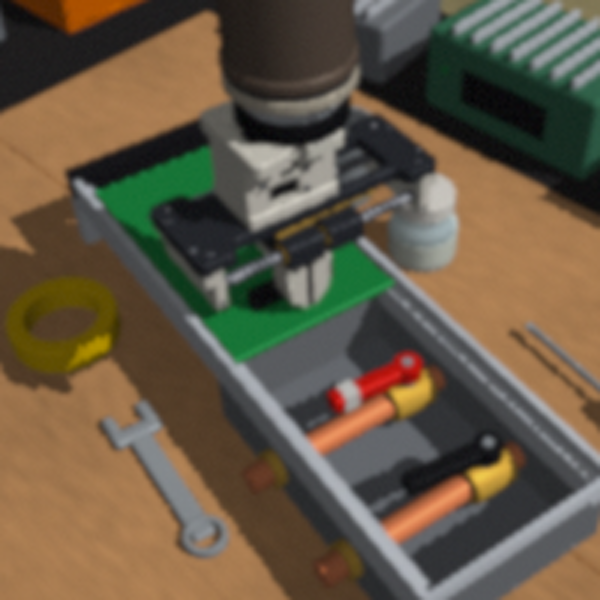

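The cover's leading edge in the scene view runs from (285,500) to (450,450), about 15 mm from the stop. The red handle is at box y=+40. I'll close the gap gently.

>>> move_arm([
  [3, 0, 0, 0],
  [6, 0, 0, 0],
  [9, 0, 0, 0],
  [11, 0, 0, 0],
  [12, 0, 0, 0],
  [12, 0, 0, 0],
])

```text
clock: 7.6
position: [0.5497, -0.0019, 0.2557]
ee_rot: [-2.432, -1.989, -0.0]
force: [-1.0, -0.3, 0.3]
width: 0.008
```

>>> move_arm([
  [1, 0, 0, 0],
  [2, 0, 0, 0],
  [3, 0, 0, 0],
  [3, 0, 0, 0],
])

```text
clock: 8.1
position: [0.5503, 0.0009, 0.2557]
ee_rot: [-2.432, -1.989, -0.0]
force: [-1.5, -0.8, -0.5]
width: 0.007
```

>>> move_arm([
  [1, 0, 0, 0],
  [2, 0, 0, 0],
  [3, 0, 0, 0],
  [3, 0, 0, 0],
])

```text
clock: 8.6
position: [0.5509, 0.0039, 0.2557]
ee_rot: [-2.432, -1.989, -0.0]
force: [0.1, -0.3, -1.8]
width: 0.004
```

>>> move_arm([
  [1, 0, 0, 0],
  [2, 0, 0, 0],
  [3, 0, 0, 0],
  [3, 0, 0, 0],
])

```text
clock: 9.1
position: [0.5513, 0.0049, 0.2557]
ee_rot: [2.433, 1.986, -0.003]
force: [-1.5, -7.6, 2.1]
width: 0.001
```

Run:
```python
from h import *
s=arm.observe();print(s['position'],s['ee_rot'],s['force'])
for n in('scene',):
    a=arm.get_image(n)[:,:,::-1]
    a=a[205:305,230:360]
    cv2.imwrite(f'pics/f_{n}.png',cv2.resize(a,None,fx=6,fy=6,interpolation=cv2.INTER_CUBIC))
```

```text
[0.5513 0.0049 0.2557] [ 2.4327  1.9856 -0.0032] [-1.4526 -7.5568  2.1099]
```

View pics/f_scene.png

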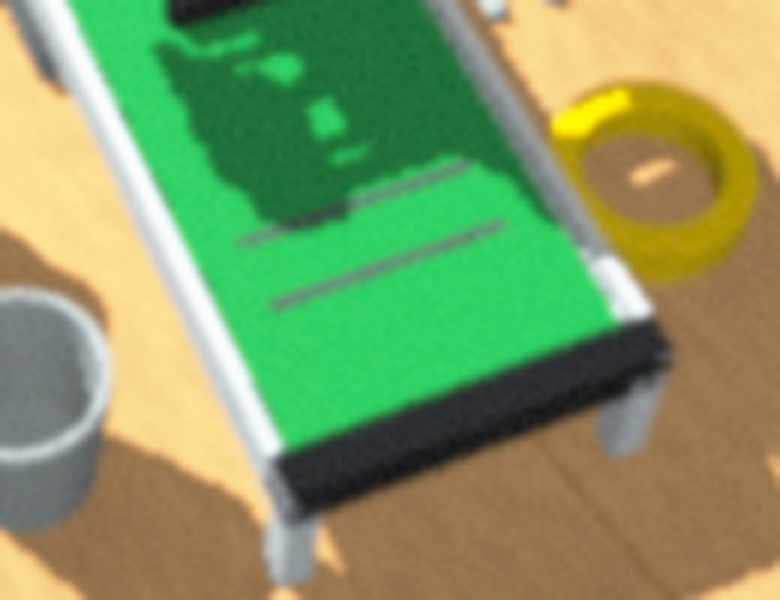

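The cover's edge meets the black stop along its full width, and the force has risen. I'll press slightly more to make sure.

>>> move_arm([
  [1, 0, 0, 0],
  [2, 0, 0, 0],
  [2, 0, 0, 0],
])

```text
clock: 9.52
position: [0.5517, 0.0054, 0.2557]
ee_rot: [2.433, 1.983, -0.006]
force: [-1.8, -12.9, 4.8]
width: 0.008
```

>>> move_arm([
  [-4, 0, 0, 0],
  [-12, 0, -5, 0],
  [-20, 0, -20, 0],
  [-40, 0, -45, 0],
  [-65, 0, -70, 0],
  [-90, 0, -90, 0],
  [-115, 0, -100, 0],
  [-140, 0, -100, 0],
  [-160, 0, -100, 0],
  [-170, 0, -100, 0],
  [-170, 0, -100, 0],
  [-170, 0, -100, 0],
])

```text
clock: 11.02
position: [0.5183, -0.157, 0.3559]
ee_rot: [-2.431, -1.99, -0.001]
force: [0.3, 0.2, 0.0]
width: 0.004
```

Run:
```python
from h import *
s=arm.observe();print(s['position'],s['ee_rot'],s['force'],s['joints'])
im=arm.get_image('wrist')[:,:,::-1]
cv2.imwrite('pics/g_wrist.png',cv2.resize(im,None,fx=1.5,fy=1.5,interpolation=cv2.INTER_CUBIC))
import pickle;pickle.dump(s,open('g.pkl','wb'))
```

```text
[ 0.5183 -0.157   0.3559] [-2.4308 -1.9898 -0.0009] [0.2513 0.1578 0.0326] [ 0.4212  0.3695 -0.2966  1.8213  0.1277  0.9691 -0.1278]
```

View pics/g_wrist.png

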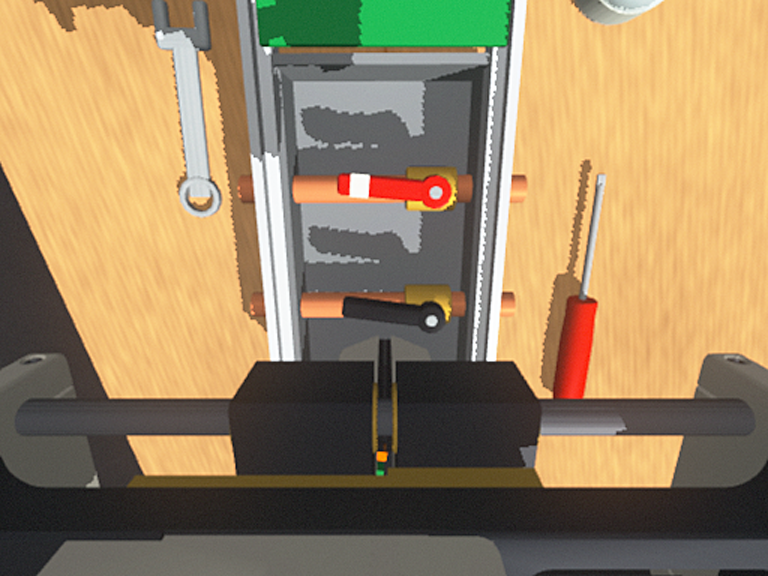

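The red hub is at (435,192) with its tip at (339,184). The black hub is at (431,320) with its tip at (344,306). The cover edge is at row 46, so both valves are clear.

Run:
```python
from h import *
import pickle
s=pickle.load(open('g.pkl','rb'));C=campose('wrist',s);M=R.from_rotvec(s['ee_rot']).as_matrix()
b=lambda p,z:back(*C,(p[0]/1.5,p[1]/1.5),z)
D={}
for n,p,z in(('rp',(435,192),.063),('rt',(339,184),.061),('bp',(431,320),.063),('bt',(344,306),.061),('cover-',(258,46),.069),('cover+',(506,46),.069)):
    w=b(p,z);D[n]=w;print(n,w,'tool mm',(M.T@(w-s['position'])*1000)[:2])
d=D['rt']-D['rp'];print(np.hypot(*d[:2]),np.arctan2(d[1],d[0])-np.pi+.2,)
e=D['rp']-D['bp'];print(np.hypot(*e[:2]),np.arctan2(e[0],e[1]))
t=D['rp'][:2];yw=.2;ux=np.array([np.cos(yw),-np.sin(yw)]);uy=np.array([np.sin(yw),np.cos(yw)])
print('box c',t-.035*ux-.04*uy)
```

```text
rp [ 0.5642 -0.1035  0.063 ] tool mm [61.3985 34.3299]
rt [ 0.5039 -0.0862  0.061 ] tool mm [ 66.3755 -28.163 ]
bp [ 0.5469 -0.1913  0.063 ] tool mm [-28.0945  34.7408]
bt [ 0.488  -0.1692  0.061 ] tool mm [-18.1095 -27.4291]
cover- [ 0.4769 -0.0016  0.069 ] tool mm [144.0491 -71.3831]
cover+ [ 0.617  -0.0298  0.069 ] tool mm [144.0092  71.5212]
0.06269035292575188 -0.07835891955833069
0.0894939643053374 0.19427437053330265
box c [ 0.522  -0.1357]
```

>>> move_arm([
  [14, -3, 15, 0],
  [28, -6, 40, 0],
  [28, -6, 65, 0],
  [28, -6, 90, 0],
  [28, -6, 108, 0],
  [28, -6, 120, 0],
  [28, -6, 126, 0],
  [28, -6, 127, 0],
  [28, -6, 127, 0],
])

```text
clock: 12.2
position: [0.518, -0.1293, 0.2292]
ee_rot: [2.432, 1.988, 0.001]
force: [-0.5, -0.2, 0.2]
width: 0.003
```

Run:
```python
from h import *
s=arm.observe();print(s['position'],s['force'])
a=arm.get_image('side')[130:290,180:360,::-1]
cv2.imwrite('pics/h_side.png',cv2.resize(a,None,fx=3.7,fy=3.7,interpolation=cv2.INTER_CUBIC))
```

```text
[ 0.518  -0.1293  0.2292] [-0.5439 -0.1682  0.1728]
```

View pics/h_side.png

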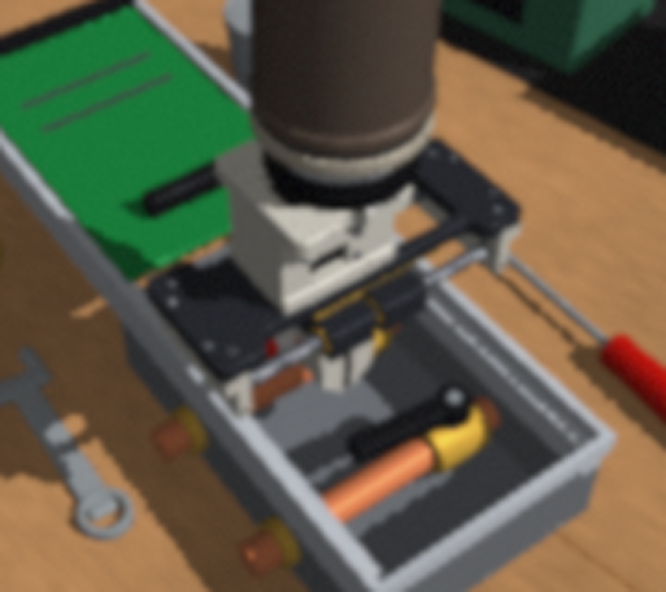

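The fingers are between the two handles at (345,370) and touch nothing. Now I'll push the arc.

>>> move_arm([
  [9, 0, 0, 0],
  [17, 0, 0, 0.02],
  [23, -2, 0, 0.15],
  [29.5, -3, 0, 0.3],
  [36, -3, 0, 0.45],
  [42.5, -2.5, 0, 0.6],
  [48.5, -0.5, 0, 0.75],
  [54.5, 2, 0, 0.9],
  [60, 6, 0, 1.05],
  [64.5, 10, 0, 1.2],
  [69, 15, 0, 1.35],
  [72, 20.5, 0, 1.5],
  [73.5, 24, 0, 1.57],
  [73.5, 24, 0, 1.57],
])

```text
clock: 14.0
position: [0.5544, -0.0613, 0.2281]
ee_rot: [3.125, -0.314, -0.008]
force: [-6.0, -0.4, 2.5]
width: 0.004
```

Run:
```python
from h import *
s=arm.observe();print(s['position'],s['ee_rot'],s['force'],s['joints'])
M=R.from_rotvec(s['ee_rot']).as_matrix();print(M)
a=arm.get_image('side')[130:290,180:360,::-1]
cv2.imwrite('pics/i_side.png',cv2.resize(a,None,fx=3.7,fy=3.7,interpolation=cv2.INTER_CUBIC))
```

```text
[ 0.5544 -0.0613  0.2281] [ 3.1255 -0.3144 -0.0075] [-5.9821 -0.379   2.5375] [-0.1062  0.5392  0.1675  1.9292 -0.135   0.6887 -1.6286]
[[ 0.98   -0.1992 -0.0048]
 [-0.1992 -0.98    0.0001]
 [-0.0047  0.0008 -1.    ]]
```

View pics/i_side.png

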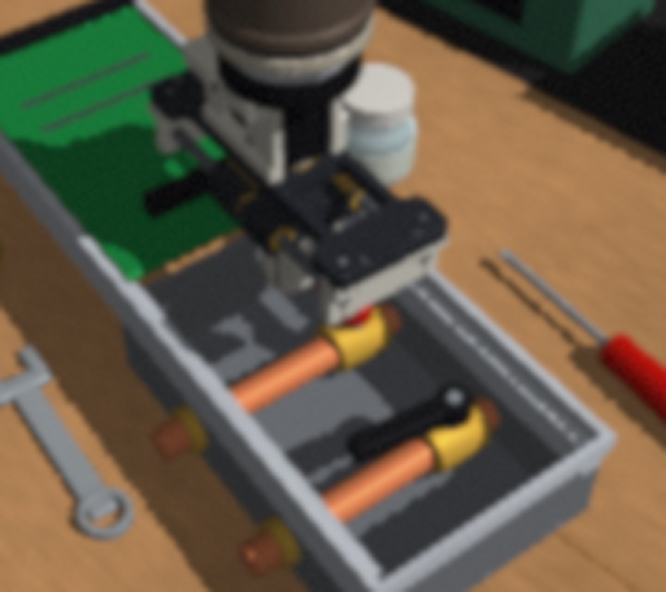

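The handle is turned most of the way, with 6 N at the fingers. I'll press on until it meets the hard stop.

>>> move_arm([
  [1, 0, 0, 0],
  [2, 0, 0, 0],
  [2, 0, 0, 0],
])

```text
clock: 14.42
position: [0.555, -0.0615, 0.228]
ee_rot: [-3.126, 0.313, 0.013]
force: [-12.3, 1.6, 8.7]
width: 0.005
```

>>> move_arm([
  [1, 0, 0, 0],
  [2, 0, 0, 0],
  [2, 0, 0, 0],
])

```text
clock: 14.8
position: [0.5557, -0.0616, 0.2278]
ee_rot: [-3.125, 0.313, 0.018]
force: [-18.1, 2.4, 13.7]
width: 0.007
```

>>> move_arm([
  [-4, 0, 0, 0],
  [-10, 0, 0, 0],
  [-16, 0, -3, 0],
  [-18, 0, -20, 0],
  [-18, 0, -50, 0],
  [-18, 0, -80, 0],
  [-30, 10, -110, -0.15],
  [-40, 20, -130, -0.3],
  [-50, 40, -140, -0.5],
  [-60, 60, -150, -0.65],
  [-70, 80, -150, -0.8],
  [-80, 100, -150, -0.95],
  [-80, 130, -150, -1.1],
  [-80, 140, -150, -1.25],
  [-80, 140, -150, -1.4],
  [-80, 140, -150, -1.55],
  [-80, 140, -150, -1.57],
  [-80, 140, -150, -1.57],
])

```text
clock: 17.05
position: [0.4537, -0.1843, 0.3794]
ee_rot: [2.434, 1.984, 0.001]
force: [0.4, 0.4, 0.6]
width: 0.006
```

Run:
```python
from h import *
import pickle
s=arm.observe();print(s['position'],s['ee_rot'],s['force'])
pickle.dump(s,open('j.pkl','wb'))
im=arm.get_image('wrist')[:,:,::-1]
cv2.imwrite('pics/j_wrist.png',cv2.resize(im,None,fx=1.5,fy=1.5,interpolation=cv2.INTER_CUBIC))
cv2.imwrite('pics/j_scene.png',arm.get_image('scene')[:,:,::-1])
```

```text
[ 0.4537 -0.1843  0.3794] [2.4345 1.9843 0.0007] [0.4266 0.3656 0.6268]
```

View pics/j_wrist.png

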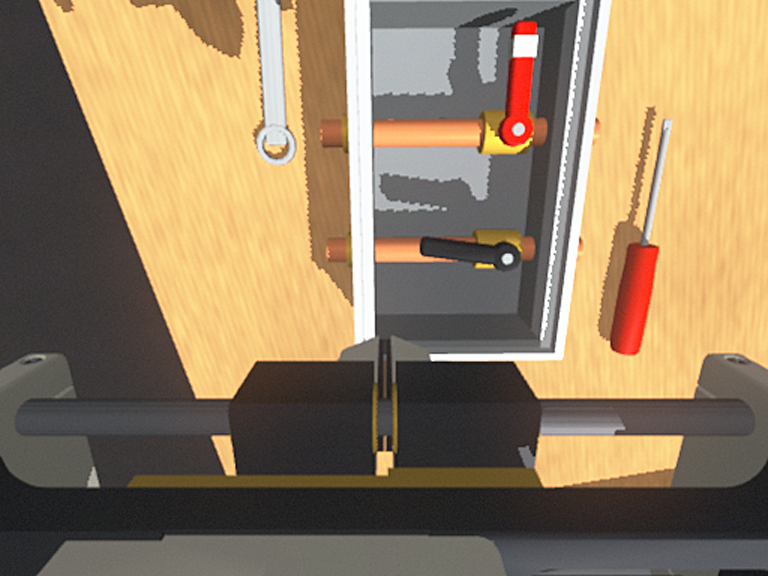

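View pics/j_scene.png

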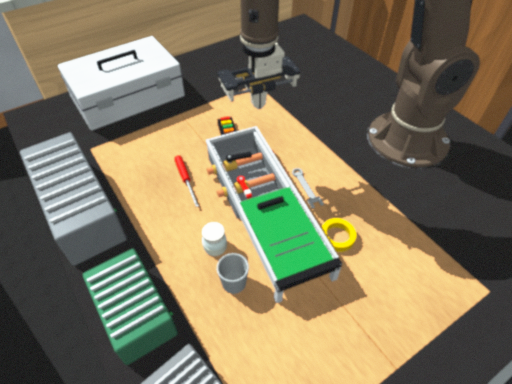

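The red handle now runs from its hub at (517,130) to its tip at (526,22), across the pipe, and black is unchanged. I'll measure the angles.

Run:
```python
from h import *
import pickle
s=pickle.load(open('j.pkl','rb'));C=campose('wrist',s)
b=lambda p,z:back(*C,(p[0]/1.5,p[1]/1.5),z)
for a,t in(((517,130),(526,22)),((507,259),(422,246))):
    d=b(t,.061)-b(a,.062);c,q=np.cos(.2),np.sin(.2)
    bx=d[0]*c-d[1]*q;by=d[0]*q+d[1]*c;print(np.hypot(bx,by),np.arctan2(by,-bx))
a=cv2.imread('pics/j_scene.png')[175:305,230:360];cv2.imwrite('pics/k_scene.png',cv2.resize(a,None,fx=4.5,fy=4.5,interpolation=cv2.INTER_CUBIC))
```

```text
0.06411820589363153 1.5709919117141897
0.06421149203553936 0.1544527428742319
```

View pics/k_scene.png

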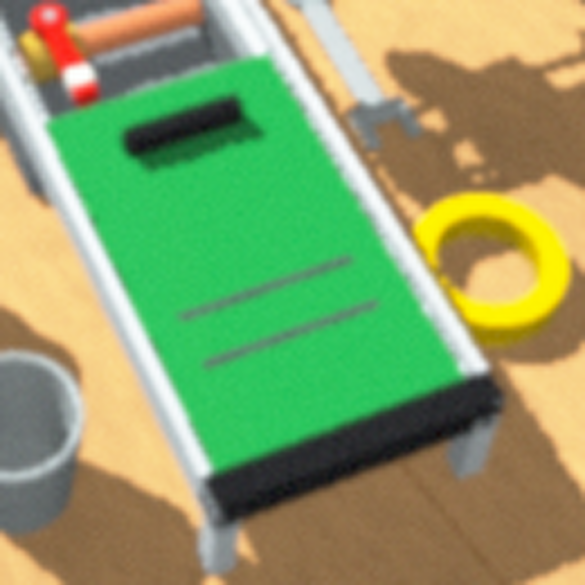

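The red handle measures 1.571 and the black about 0.154, the same as before. The cover is against the stop and the arm is clear.

```bash
python3 -c "
from cell import arm
print(arm.sign_off())"
```

```text
the job is handed in; nothing more can be done
None
```

The job is done and handed in after about 17 s on the robot's clock. I slid the cover left by its bar until it met the end stop. Then I pushed the red handle clockwise with closed fingers until it met its hard stop, and backed the arm off clear of everything.

My last checks:
- **Red handle:** it measures 1.571 rad in the wrist image, which is fully shut.
- **Black handle:** it is still open at about 0.15 rad, where the wrist view showed it before I pushed the red one.
- **Cover:** it lies flat on the ledges against the stop. The pushing force at the stop was about 13 N, and the cover's right edge measured within 1 mm of where it should be.
- **Things around the box:** they look unmoved in the scene picture; I did not measure them.
- **Forces:** the tool force read under 1 N with the arm clear. The highest reading was about 23 N, in the last push on the red handle.

One disagreement: my first estimate of the box centre was about 9 mm off along the box's y direction. I corrected it from the wrist view before touching the handle, and it then agreed with the contact positions.

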